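# Latch the photometer's sample carriage in the beam and start the reading

### The job

Push the orange plate of the photometer's spring-loaded sample carriage all the way in to its stop, then let it go so that it springs back and catches on the stop pin at mid travel, with the amber glass standard between the lamp and the detector. Then press the green key fully down to start the reading, and move clear. Only push with the fingers: do not grip the plate or lift the glass, do not press the red key, and leave everything else on the bench where it is.

Things in the scene. Friction and masses are not known exactly. Their poses are not given: they have to be found in the camera images.
- photometer: White bench photometer, fixed to the bench, 280 mm deep (x), 260 wide (y), flat top deck 80 mm above the bench. Origin: centre of its underside. x points from its front (turquoise strip, orange plate) to its back, y to its left, z up; turned by up to 0.35 rad. On the deck are a flat display (x -75, y 90 mm) and a black holder with two spare glasses (x 50, y 95 mm).
- carriage (a joint): Travel of the carriage along the photometer's +x, m: 0 out (start), 0.060 in at the hard stop. A spring drives it out (4 N at 0, 8 N at 0.060; pin ramp about 1 N more, damping 25 N s/m). Going in, its ramped tooth lifts the stop pin, which drops behind the tooth just past 0.030; let go beyond that, it returns at about 0.2 m/s and is caught at 0.030 (mid). Let go earlier, it goes back to 0.
- push_face (a point): Centre of the front face of the orange push plate across the carriage's front end; moves with it. Plate 100 mm wide (y), 40 high (5 to 45 mm above the deck), 8 thick. This point is 25 mm above the deck (105 above the bench), at x = -130 mm + travel, y 0 in the photometer's frame. Axes as the photometer's: push along its +x. The space in front is free.
- plate_back: Rear half of the orange push plate, 100 x 40 mm, 4 mm thick, the side away from the robot: touched only if the plate is gripped or hooked from behind, which is not allowed. Origin at its centre.
- stop_pin (a joint): Lift of the brass stop pin, m: 0 down (at rest, and when it holds the carriage), about 0.008 while it rides over the tooth. It stands in an aluminium bridge over the carriage, 40 mm high, 78 wide, at x 45, y 0 mm in the photometer's frame; its head reaches 54 mm above the deck.
- pocket (a point): Centre of the floor of the black pocket on the carriage (24 mm square outside, 20 deep), 10 mm above the deck, 65 mm behind the push face; holds the amber standard. Axes as the photometer's. When latched it lies between the lamp and detector: two black posts 18 x 16 mm, 50 tall, fixed at x -35, y +45 and -45 mm in the photometer's frame.
- standard: Amber glass colour standard, a solid bar 12.5 x 12.5 x 45 mm standing loose in the carriage pocket and riding with it; its top is 55 mm above the deck. Origin: centre of its underside. Must not be lifted out.
- read_key (a joint): Travel of the green key, in m: 0 up, 0.006 fully down; it springs back. Going down takes 1.5 to 5 N. Counts as pressed beyond 0.0045.
- read_key_top (a point): Centre of the top of the green key, a round button of 24 mm diameter, 22 mm above the deck (102 mm above the bench), standing 10 mm out of its black 40 mm collar; at x -70, y -97 mm in the photometer's frame. Pressed straight down.
- zero_key (a joint): Travel of the red key, in m: 0 up, 0.006 down. Must not be pressed.
- zero_key_top (a point): Centre of the top of the red key, the same size and height as the green key, 70 mm behind it (towards the photometer's back).
- spare_blue: Blue glass standard, 12.5 x 12.5 x 45 mm, loose in the holder on the deck. Leave alone. Origin: centre of its underside.
- spare_green: Green glass standard, the same size, in the same holder. Leave alone. Origin: centre of its underside.
- beaker: Glass beaker, 68 mm diameter, 90 mm tall, loose beside the photometer's left side. Leave alone. Origin: centre of its underside.
- jar: Amber jar with red cap, 60 mm diameter, 75 mm tall, loose beside the photometer's right side. Leave alone. Origin: centre of its underside.
- wash_bottle: White bottle with red cap, 66 mm diameter, 170 mm tall, loose on the bench to one side. Leave alone. Origin: centre of its underside.
- dish: Shallow white dish, 90 mm diameter, 16 mm high, loose on the bench to one side. Leave alone. Origin: centre of its underside.
- reagent: Amber bottle with blue cap, 64 mm diameter, 130 mm tall, loose on the bench to one side. Leave alone. Origin: centre of its underside.

How it is judged:
By the outcome, as a careful person would: the job done as asked, in the order asked, and still so for the second after the job is handed in, with the robot touching nothing.
It also fails if it takes over 45 s, if anything falls off the work surface, if the arm or the gripper's body presses on something with over 40 N, if the wrist force passes 120 N, or if a joint passes its speed limit or range.

### The arm

A 6-joint arm with a two-finger parallel gripper is mounted at the origin on the work surface. World frame = base frame: x ahead of the robot, y to its left, z up, the work surface at z = 0. Lengths are in m, angles in degrees, forces in N, time in s.
With the tool pointing down it reaches from about 0.325 to 0.85 m from the base axis. Payload 15.5 kg.
Tool frame: the origin (TCP) lies midway between the tips of the shut fingers; the grasp point (between the pads) lies 19 mm behind it (tcp_to_grasp is the distance from the TCP to the grasp point, in m); z points along the fingers, y is the direction in which the jaws open and shut (so a half turn about z gives the same grasp; the last joint's range is limited). The gripper opens to 91 mm and grips with 3 to 60 N. Pads are 32 mm wide; open, the fingers measure 118 mm over their backs; the gripper's body (76 mm by 178 mm) begins 60 mm behind the grasp point.
Start: joints at [66.377, 28.281, 77.091, -0, 74.628, -5.472], TCP at [0.195, 0.594, 0.214] pointing down, gripper open.
Joint ranges: [-166.48, 166.48], [-47.26, 123.95], [12.59, 153.08], [-70.14, 250.14], [6.76, 159.57], [-176.63, 176.63]. Speed limits (degrees/s): [108.29, 108.29, 147.25, 172.46, 172.46, 172.46].

### API

Orientations are given as [roll, pitch, yaw] about the fixed x, y, z axes, in that order (R = Rz(yaw) Ry(pitch) Rx(roll)).
In Python, from bench import reach, move_linear, goto_joints, grip, pause, ik, sense, read_camera, camera_params, Unreachable, sign_off, tcp_to_grasp gives the robot as it stands. The module is installed in compiled form; this text tells all that it offers. Calls block until the motion is done:
- reach(position, orientation): joint-space move of the TCP to a pose.
- move_linear(position, max_speed=0.15, ori=None): straight line of the TCP; ori=None keeps the orientation; max_speed is the mean speed in m/s.
- goto_joints(angles): joint-space move.
- grip(opening): finger opening in m; the grip force is fixed at half the most; returns when the fingers have stopped.
- pause(seconds).
- ik(position, orientation): joint angles nearest the present ones, or None.
- sense(): the state.
- read_camera(name): name is "scene" or "top" or "wrist"; returns (picture, depth): 400x640x3 uint8, red, green, blue; 400x640 float32, m along the optical axis (not along the pixel's ray), 0 where there is no reading.
- camera_params(name): a dict with "fx", "fy", "cx", "cy" (pixels), "cam_to_world" (4x4, takes a point from camera to world coordinates). Camera axes: x right, y down, z forward; pixel columns grow to the right and rows downward; lengths in m; the calibration is good to about 2 mm. A picture is of the moment at which its call begins: read the wrist's pose just before it. camera_params takes no time and is no camera call; for the wrist camera it gives the pose at the moment of the call.
A pose or a line that the arm cannot do raises Unreachable and nothing moves.
- sign_off(): hands the job in, once; it reports no verdict.
The state is a dict: "t": time; "qpos": joint angles; "dq": joint speeds; "joint_torque": joint torques, N m; "eef_pos": TCP position; "tool_rot": TCP orientation; "ft_force": force on the tool from outside, world axes, zero at the start; "moment": the same for the moment, N m; "grip_width": finger opening in m.
Only numpy, scipy, OpenCV 4.12 (cv2) and the standard library are available. Lean on these libraries where they do the work, as an engineer would, in place of code of your own. Each camera call takes 0.05 s, during which the arm holds its last target.

## Working session

There is one attempt and no reset: what is moved stays moved. The work goes in short steps, each a Python script; the robot and the scene stay as the last script left them, time stands still between calls to the robot, and variables do not carry over. Pictures are saved under pics/ and viewed, and the job is handed in when it is done.

```bash
mkdir -p pics; python3 - <<'E'
from bench import *
import cv2,numpy as np
s=sense();print(s['t'],s['eef_pos'],s['tool_rot'],s['ft_force'],s['grip_width'],tcp_to_grasp)
for n in ['scene','top']:
    p,d=read_camera(n);cv2.imwrite(f'pics/{n}0.png',p[:,:,::-1]);c=camera_params(n);np.savez(f'{n}0.npz',p=p,d=d,K=[c['fx'],c['fy'],c['cx'],c['cy']],T=c['cam_to_world'])
E
```

```text
0.0 [0.19453975 0.59355059 0.21331973] [-1.79929074e+02 -7.37057444e-03  1.61848698e+02] [-0.16663706  0.32322707 -0.56006059] 0.09145006855650303 0.0188
```

View pics/top0.png

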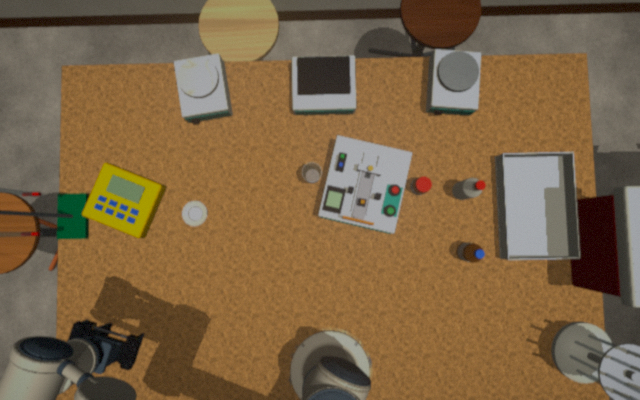

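View pics/scene0.png

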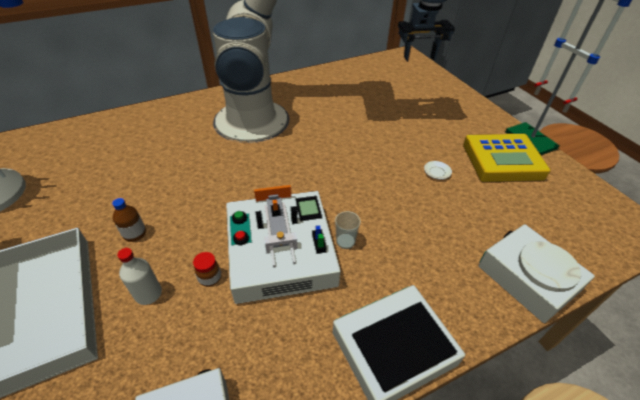

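The top view shows the photometer at about (365,185): orange plate at (357,220), green key at (390,211), red key at (395,190). Next I measure its pose from the deck, the plate and the keys.

```bash
cat > h.py <<'E'
import numpy as np,cv2
def world(f):
    z=np.load(f);p,d,K,T=z['p'],z['d'],z['K'],z['T']
    v,u=np.mgrid[:400,:640]
    P=np.stack([(u-K[2])/K[0]*d,(v-K[3])/K[1]*d,d,np.ones_like(d)],-1)@T.T
    return p,d,P[...,:3]
def fit(P,m):
    q=P[m][:,:2].astype(np.float32);return cv2.minAreaRect(q)
E
python3 - <<'E'
from h import *
for n in ['top','scene']:
    p,d,P=world(n+'0.npz'); hsv=cv2.cvtColor(p,cv2.COLOR_RGB2HSV).astype(int);H,S,V=hsv[...,0],hsv[...,1],hsv[...,2]
    R=np.hypot(P[...,0],P[...,1])
    reg=(d>0)&(P[...,0]>.3)&(P[...,0]<.9)&(abs(P[...,1]+.07)<.3)
    m=reg&(abs(P[...,2]-.08)<.008)
    k,l,st,ce=cv2.connectedComponentsWithStats(m.astype(np.uint8));i=1+np.argmax(st[1:,4]);m=l==i
    print(n,'deck',m.sum(),P[m][:,2].mean(),fit(P,m))
    for nm,c in dict(green=(H>50)&(H<75)&(S>120)&(P[...,2]>.09),red=((H<5)|(H>175))&(S>150)&(P[...,2]>.09),orange=(H>5)&(H<16)&(S>170)&(P[...,2]>.085)&(P[...,2]<.15)).items():
        k,l,st,ce=cv2.connectedComponentsWithStats((c&reg).astype(np.uint8))
        for i in range(1,k):
            if st[i,4]>=6: mm=l==i;print(nm,ce[i],st[i,4],np.median(P[mm],0).round(4),P[mm][:,2].max().round(4),fit(P,mm) if nm=='orange' else '')
E
```

```text
top deck 4909 0.08133261744512979 ((0.6331244707107544, -0.13059227168560028), (0.26023101806640625, 0.28194892406463623), 75.5201644897461)
green [342.18181818 155.72727273] 11 [ 0.7172 -0.0538  0.129 ] 0.1328 
green [390.26666667 210.3       ] 30 [ 0.5414 -0.2069  0.102 ] 0.1058 
red [394.88636364 189.38636364] 44 [ 0.6094 -0.2253  0.1029] 0.1064 
scene deck 6715 0.08175868787866804 ((0.6365026831626892, -0.12927573919296265), (0.2605063319206238, 0.2815650999546051), 75.59017944335938)
green [238.5        215.37142857] 70 [ 0.5485 -0.2073  0.1014] 0.1068 
green [320.32098765 240.80246914] 81 [ 0.726  -0.0549  0.1125] 0.1325 
red [239.94252874 235.52873563] 87 [ 0.6152 -0.2243  0.1014] 0.1061 
orange [272.3767313  191.68421053] 361 [ 0.5155 -0.0997  0.1156] 0.1306 ((0.5137479901313782, -0.09825189411640167), (0.09821081906557083, 0.014142028987407684), 74.4711685180664)
orange [274.76595745 205.34042553] 47 [ 0.5774 -0.1149  0.1248] 0.1378 ((0.5726897120475769, -0.11576107144355774), (0.01775156334042549, 0.011917398311197758), 37.336605072021484)
```

Both cameras agree: centre ≈ (0.635,-0.130), yaw ≈ -14.5°. The predicted key and plate positions match the measured ones to 2–3 mm, so I close the fingers and go to the front of the plate.

```bash
cat >> h.py <<'E'
yaw=np.radians(-14.5);C=np.array([.635,-.130])
ex=np.array([np.cos(yaw),np.sin(yaw)]);ey=np.array([-ex[1],ex[0]])
def W(x,y,z): 
    q=C+ex*x+ey*y;return [q[0],q[1],z]
def L(p):
    q=np.array(p[:2])-C;return np.array([q@ex,q@ey,p[2]])
E
python3 - <<'E'
from h import *
from bench import *
for y in(-14.5,165.5): print(ik(W(-.2,0,.25),[180,0,y]))
j0=ik(W(-.2,0,.25),[180,0,-14.5]);j1=ik(W(-.2,0,.25),[180,0,165.5])
b=-14.5 if j1 is None or (j0 is not None and abs(j0[5])<abs(j1[5])) else 165.5
open('yaw.txt','w').write(str(b))
grip(0.0); reach(W(-.2,0,.25),[180,0,b])
s=sense();print(b,s['t'],L(s['eef_pos']),s['ft_force'],s['grip_width'])
move_linear(W(-.175,0,.098),.15)
s=sense();print(s['t'],L(s['eef_pos']),s['ft_force'])
c=camera_params('wrist');p,d=read_camera('wrist');cv2.imwrite('pics/w1.png',p[:,:,::-1])
p,d=read_camera('scene');cv2.imwrite('pics/s1.png',cv2.resize(p[120:320,180:400,::-1],None,fx=3,fy=3)[:600])
E
```

```text
[-1.78996256e+01  1.16769316e+01  9.76342137e+01 -2.54444375e-14
  7.06888547e+01  8.66003744e+01]
[-17.8996256   11.67693161  97.63421371   0.          70.68885468
 -93.3996256 ]
-14.5 4.0083 [-0.19994569  0.00051009  0.24996095] [-0.01984945  0.35978781  1.42696589] 0.00045528531922017003
5.1833 [-1.74715301e-01  4.03372702e-05  9.85770294e-02] [ 0.31851842 -0.11339974  1.51634414]
```

View pics/w1.png

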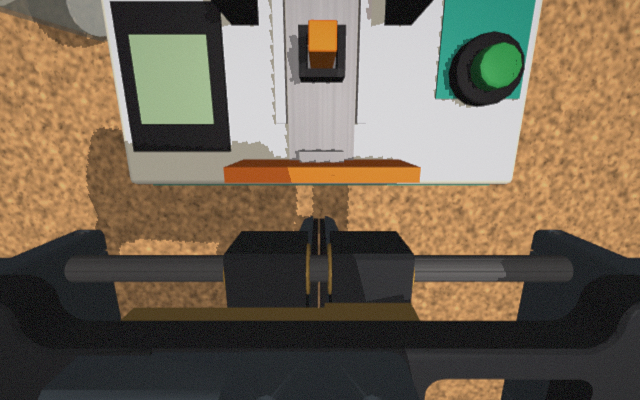

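View pics/s1.png

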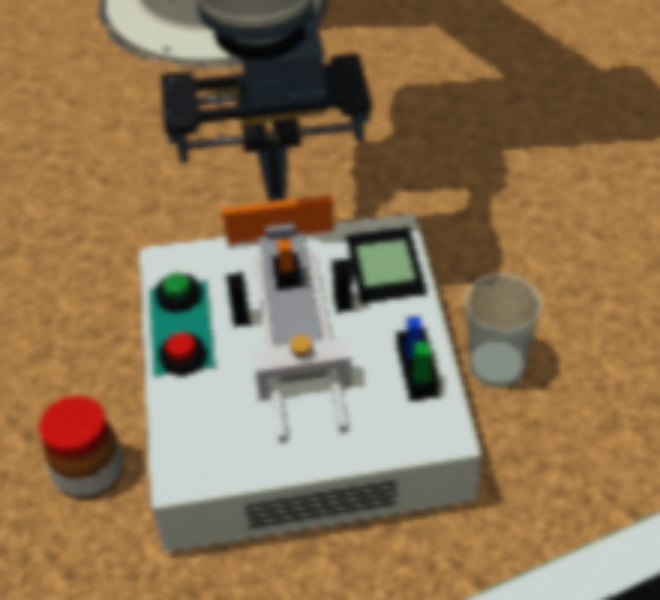

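The wrist view shows the plate square to the fingers and centred (columns 224–419, fingers at 320). The scene view shows the shut fingertips in front of the plate with free space. Now I push, watching the force along the push axis.

```bash
python3 - <<'E'
from h import *
from bench import *
s0=sense();f0=np.array(s0['ft_force'])
def st():
    s=sense();f=np.array(s['ft_force'])-f0;return s['t'],L(s['eef_pos'])[0],-f[:2]@ex,f
x=-.15;c=None
move_linear(W(x,0,.098),.1);print(st())
while x<-.138:   # find contact
    x+=.0015;move_linear(W(x,0,.098),.05);r=st()
    if r[2]>2.5: c=r[1];print('contact',r);break
if c is None: c=-.146;print('no contact yet',r)
for dx in (.01,.02,.028,.034,.045,.054):
    x=c+dx;move_linear(W(x,0,.098),.08);r=st();print(dx,np.round(r[:3],4))
    if r[2]>25: break
for i in range(12):
    if r[2]>16: break
    x+=.001;move_linear(W(x,0,.098),.03);r=st();print(round(x-c,4),np.round(r[:3],4))
print(r)
p,d=read_camera('wrist');cv2.imwrite('pics/w2.png',p[:,:,::-1])
p,d=read_camera('scene');cv2.imwrite('pics/s2.png',cv2.resize(p[120:320,180:400,::-1],None,fx=3,fy=3)[:600])
open('x.txt','w').write(f'{x} {c}')
E
```

```text
(5.6833, np.float64(-0.1501565961349322), np.float64(-0.6514293913432634), array([ 1.02430978,  1.35894918, -0.82881718]))
contact (6.1833, np.float64(-0.1474523459319997), np.float64(4.065808206252811), array([-3.74040162,  1.77549003,  2.3778188 ]))
0.01 [ 6.45   -0.1377  4.4295]
0.02 [ 6.725  -0.1286  6.3458]
0.028 [ 6.975  -0.1193  0.1339]
0.034 [ 7.225  -0.114   6.0547]
0.045 [ 7.5167 -0.1031  7.1056]
0.054 [ 7.7833 -0.0942  5.495 ]
0.055 [ 8.0333 -0.0935  6.1334]
0.056 [ 8.2833 -0.0925  6.7979]
0.057 [ 8.5333 -0.0915  6.6359]
0.058 [ 8.7833 -0.0906  7.771 ]
0.059 [ 9.0333 -0.0896  6.4997]
0.06 [ 9.2833 -0.0888  7.9375]
0.061 [ 9.5333 -0.0888 14.917 ]
0.062 [ 9.7833 -0.0888 19.5585]
(9.7833, np.float64(-0.08876426261449864), np.float64(19.5585412678244), array([-18.87307715,   5.13865379,  11.74221282]))
```

The hard stop is reached: travel ≈ 0.059–0.060, position unchanged while the force rose to 19.6 N. Now I let go quickly, straight back.

```bash
python3 - <<'E'
from h import *
from bench import *
move_linear(W(-.185,0,.098),.4)
pause(.2)
s=sense();print(s['t'],L(s['eef_pos']),s['ft_force'])
p,d=read_camera('wrist');cv2.imwrite('pics/w3.png',p[:,:,::-1])
c=camera_params('scene');p,d=read_camera('scene');cv2.imwrite('pics/s3.png',cv2.resize(p[120:320,180:400,::-1],None,fx=3,fy=3)[:600])
np.savez('s3.npz',p=p,d=d,K=[c['fx'],c['fy'],c['cx'],c['cy']],T=c['cam_to_world'])
for f in('scene0.npz','s3.npz'):
    p,d,P=world(f);h=cv2.cvtColor(p,cv2.COLOR_RGB2HSV).astype(int)
    m=(h[...,0]>5)&(h[...,0]<16)&(h[...,1]>170)&(abs(P[...,2]-.11)<.025)&(abs(P[...,0]-.55)<.1)&(abs(P[...,1]+.11)<.08)
    k,l,stt,ce=cv2.connectedComponentsWithStats(m.astype(np.uint8))
    for i in range(1,k):
        if stt[i,4]>30: q=np.median(P[l==i],0);print(f,stt[i,4],L(q))
E
```

```text
10.4833 [-1.83412891e-01 -9.83034507e-05  9.81566942e-02] [0.35937236 0.95394279 0.08162496]
scene0.npz 361 [-0.12326191 -0.00057814  0.11556206]
scene0.npz 37 [-5.94574809e-02  8.21255234e-05  1.20430843e-01]
s3.npz 354 [-0.09379516  0.00124431  0.11653228]
s3.npz 36 [-0.02729867 -0.00033523  0.11903039]
```

View pics/w3.png

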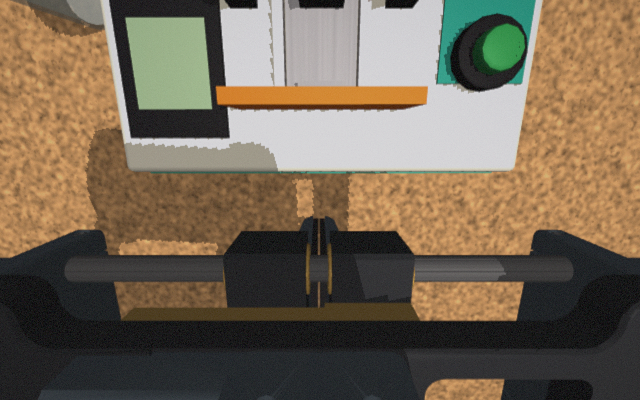

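View pics/s3.png

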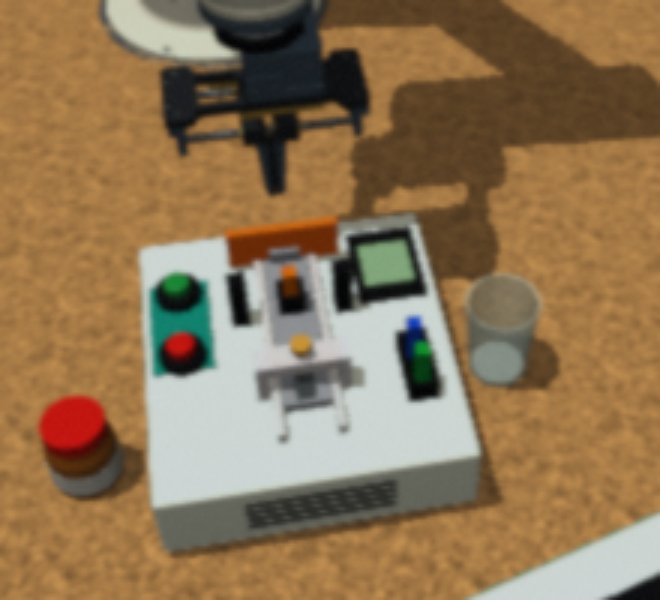

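The carriage is caught at mid travel: the plate moved in 29.5 mm and the glass top 32 mm, standing between the black posts (scene crop about (290,285)). Next, the green key.

```bash
python3 - <<'E'
from h import *
from bench import *
move_linear(W(-.185,0,.19),.2)
move_linear(W(-.07,-.097,.19),.2)
move_linear(W(-.07,-.097,.112),.12)
f0=np.array(sense()['ft_force']);z=.112
while z>.0935:
    z-=.0015;move_linear(W(-.07,-.097,z),.03);s=sense();f=np.array(s['ft_force'])-f0
    print(round(s['t'],2),round(z,4),L(s['eef_pos']).round(4),f.round(1))
    if f[2]>12: break
pause(.2);s=sense();print(s['t'],s['eef_pos'][2],np.array(s['ft_force'])-f0)
p,d=read_camera('scene');cv2.imwrite('pics/s4.png',cv2.resize(p[120:320,180:400,::-1],None,fx=3,fy=3)[:600])
E
```

```text
13.14 0.1105 [-0.0698 -0.097   0.111 ] [ 0.5  0.8 -0.1]
13.39 0.109 [-0.0701 -0.097   0.109 ] [ 0.2  0.9 -0. ]
13.64 0.1075 [-0.0701 -0.097   0.1074] [ 1.7  0.1 -0.2]
13.89 0.106 [-0.07   -0.097   0.1059] [-0.5  0.2  0.3]
14.14 0.1045 [-0.0701 -0.097   0.1044] [0.4 0.4 0. ]
14.39 0.103 [-0.0701 -0.097   0.1029] [0.7 0.5 0.7]
14.64 0.1015 [-0.0699 -0.097   0.1016] [-0.1  0.7  0.9]
14.89 0.1 [-0.0699 -0.097   0.1   ] [0.3 0.9 2.6]
15.14 0.0985 [-0.0699 -0.097   0.0985] [ 1.8 -0.7  3.3]
15.39 0.097 [-0.0699 -0.097   0.097 ] [ 1.2 -0.2  4.9]
15.64 0.0955 [-0.0698 -0.097   0.0961] [-0.4  1.6 13.5]
15.8417 0.09611450105358513 [-1.63087963  1.69534294 13.84213034]
```

View pics/s4.png

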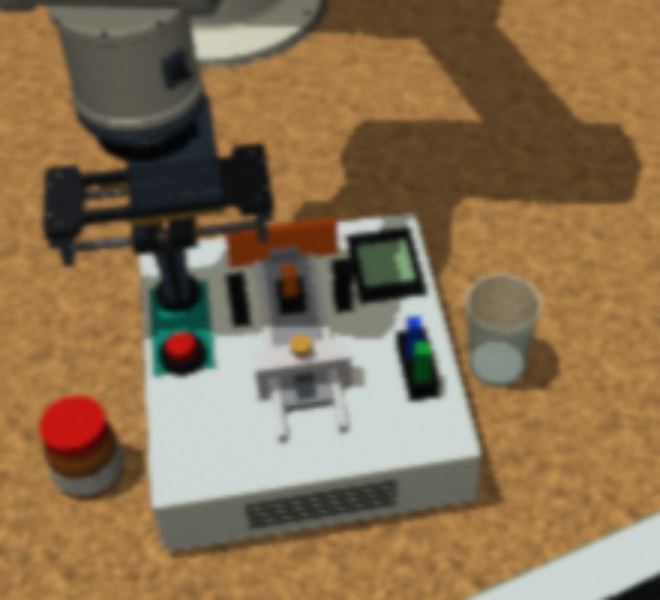

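The key is fully down: it bottoms at z 0.0961, 6 mm below its top, at 13.8 N. The fingertips are on the green key only (about (178,295)). Now I lift clear and check.

```bash
python3 - <<'E'
from h import *
from bench import *
move_linear(W(-.07,-.097,.20),.15)
move_linear(W(-.24,-.03,.27),.2)
pause(.3)
s=sense();print(s['t'],L(s['eef_pos']),s['ft_force'])
c=camera_params('scene');p,d=read_camera('scene');cv2.imwrite('pics/s5.png',cv2.resize(p[120:320,180:400,::-1],None,fx=3,fy=3)[:600])
np.savez('s5.npz',p=p,d=d,K=[c['fx'],c['fy'],c['cx'],c['cy']],T=c['cam_to_world'])
p,d,P=world('s5.npz');h=cv2.cvtColor(p,cv2.COLOR_RGB2HSV).astype(int)
m=(h[...,0]>5)&(h[...,0]<16)&(h[...,1]>170)&(abs(P[...,2]-.11)<.025)&(abs(P[...,0]-.55)<.1)&(abs(P[...,1]+.11)<.08)
k,l,stt,ce=cv2.connectedComponentsWithStats(m.astype(np.uint8))
for i in range(1,k):
    if stt[i,4]>30: print(stt[i,4],L(np.median(P[l==i],0)))
E
```

```text
18.1667 [-0.2397855  -0.03014482  0.26969739] [-0.12586126  0.28226706 -0.58504262]
350 [-0.09370152  0.00065616  0.11618206]
39 [-0.02912652 -0.00049832  0.11681246]
```

View pics/s5.png

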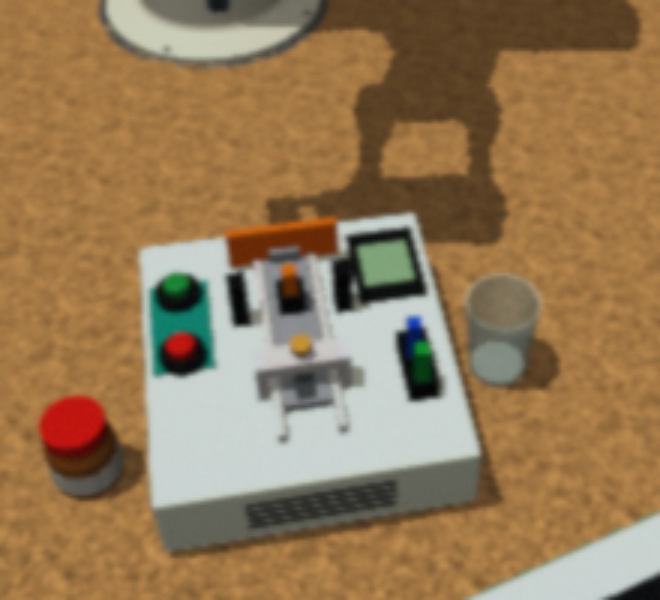

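The carriage is still latched with the glass between the posts, the key is back up, everything else is in place, and the arm is clear.

```bash
python3 -c "
from bench import *
sign_off()"
```

```text
the job is handed in; nothing more can be done
```

The job is done and handed in at about 18 s of the 45 s allowed, and none of my last checks failed.

- **Carriage:** I pushed the plate with shut fingers to its hard stop. Travel was about 59–60 mm, and the force rose to 19.6 N with no further motion. Then I pulled straight back quickly, and the carriage caught at mid travel. The images show the plate moved in by about 29.5 mm, with the amber glass standing between the posts.
- **Green key:** I pressed it to its bottom, 6 mm down, at about 13.8 N. It came back up after I lifted off.
- **Final check:** The last scene view, taken with the arm clear, showed the carriage still latched. The red key was up, and the jar, the beaker and the spare glasses were where they started. That view did not cover the wash bottle, dish and reagent bottle, but the arm never went near them at bench height.
- **Disagreements:** The two cameras differed by 3–7 mm in x on the key positions. First contact with the plate came about 1.5 mm earlier than predicted. Neither mattered for the result.

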